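# Release a scanner battery and catch it with the other finger

## Task

On the two-bay battery charger, press down the release key beside the thicker of the two packs with one finger until the pack is let go, and with the other finger, held a little in front of the pack, stop it as the spring shoves it out, so that it comes off its contacts but does not slide away. Finish in that pose, with the key still held down and the pack still pushing against the other finger. Lift nothing, and leave the thinner pack latched and everything else on the bench where it is.

Things in the scene. Friction and masses are not known exactly. Their poses are not given: they have to be found in the camera images.
- charger: Light grey two-bay battery charger fixed to the bench, 190 x 190 mm. Origin: centre of its underside. Packs come out along its -x (the open front) on white strips 24 mm above the bench, 2 mm over the deck. Bays at y = +34 (left), -34 mm (right), between guides 10 mm higher than the strips, x -20 to +58 mm; back block 64 mm high from x = +58; deck open, but for the keys, from x = -32 to -95 mm.
- ejector_left (a joint): Travel in m of the left bay's spring plate behind the pack: 0 with a pack seated, 0.036 fully out. It pushes the pack to charger -x with 4 N at 0, 3 N at 0.018, 2 N at 0.036. Once the key is 5 mm down it shoves the pack out in a fraction of a second, and a pack that nothing stops slides off the deck: the stopping finger must already stand in front of it.
- ejector_right (a joint): Travel in m of the right bay's spring plate, like the left one's.
- thick_pack: The thicker battery pack, black plastic, 80 long (along its x) x 44 wide x 32 mm high, 0.15 to 0.3 kg, loose, lying in one of the charger's two bays (left or right varies). Origin: centre of its underside. Seated, its origin is at charger x = +12 mm, z = 24 mm and its front face at charger x = -28 mm. Its axes are parallel to the charger's.
- thin_pack: The thinner battery pack, black plastic, 80 x 44 x 18 mm, about 0.13 kg, loose, latched in the other bay in the same way. Origin: centre of its underside. It stays latched.
- key_left (a joint): Travel of the left bay's release key in m: 0 up, 0.008 fully down on its stop. Its spring resists with 1.5 N at the top, 3.5 N at the bottom; rubbing of the catch adds up to 1 N. The catch, part of the key, 16 mm wide, stands 5 mm above the strips at the middle of the pack's front face; it sinks with the key and lets the pack go when the key is about 5 mm down.
- key_right (a joint): Travel of the right bay's release key in m, like the left one's.
- key_left_top (a point): Centre of the top of the left bay's release key: black, ridged, 26 mm (charger x) x 24 mm (charger y), on the open deck on the outer side of the left bay, at charger x = -58, y = +78 mm: 44 mm sideways from the bay's middle line, 30 mm ahead of the pack's front face. Top 38 mm above the bench when up, 30 mm (6 mm above the strips) when fully down.
- key_right_top (a point): Centre of the top of the right bay's release key, the mirror image: charger x = -58, y = -78 mm, 38 mm above the bench when up.
- horn: Bystander: stainless stuffing horn standing on its 62 mm flange, 145 mm tall, beside the charger's left rear. Origin: centre of its underside.
- ferrule: Bystander: stainless ring, 54 mm across, 22 mm high, on the bench in front of the charger. Origin: centre of its underside.
- carton: Bystander: small cardboard box 75 x 50 x 45 mm, right of the charger's front. Origin: centre of its underside.
- scanner: Bystander: hand-held barcode scanner lying on its side, head 105 x 42 mm, 38 mm high with a 95 mm handle, left of the charger. Origin: under its head.
- label_roll: Bystander: paper label roll standing on end, 80 mm across, 42 mm high, right of the charger. Origin: centre of its underside.
- tape_measure: Bystander: grey tape measure, 66 x 64 x 34 mm, on the bench ahead of the charger's left front. Origin: centre of its underside.

How it is judged:
On the way, in this order (a step that is already met when the one before it is completed fails the run):
1. the release key beside the thicker pack is pressed (((y of thick_pack in the frame of charger above 0 m and value of joint key_left above 0.003 m) or (y of thick_pack in the frame of charger below 0 m and value of joint key_right above 0.003 m))).
2. the thicker pack has sprung out at least 5 mm and stands against a finger, not more than 36 mm out, with the key held down (((y of thick_pack in the frame of charger above 0 m and value of joint key_left above 0.005 m) or (y of thick_pack in the frame of charger below 0 m and value of joint key_right above 0.005 m)) and x of thick_pack in the frame of charger between -0.024 and 0.007 m and contact force between the fingers and thick_pack above 0.4 N and contact force between the fingers and charger above 0.5 N), for 0.3 s.
At the end, for the whole second after the job is handed in: The key beside the thicker pack is at least 5 mm down under a finger (over 0.5 N), the thicker pack is 5 to 36 mm out of its seat, lying flat on its strips in its guides, at rest and pushing on a finger with over 0.4 N; the thinner pack is latched within 4 mm of its seat (all of step 2 and linear speed of thick_pack below 0.01 m/s and angle between thick_pack's own z axis and vertical below 0.06 rad and z of thick_pack in the frame of charger between 0.02 and 0.028 m and angle between the x axis of thick_pack and the x axis of charger, either way round below 0.1 rad and x of thin_pack in the frame of charger above 0.008 m); the arm keeps its last pose, push and grip.
It fails at once if the thicker pack slid away, more than 45 mm out of its seat (x of thick_pack in the frame of charger below -0.033 m).
It fails at once if the thicker pack was lifted or tipped (z of thick_pack in the frame of charger above 0.034 m or angle between thick_pack's own z axis and vertical above 0.2 rad).
It fails at once if the thinner pack was released, moved or lifted (distance of thin_pack from where it was at the start of the episode above 0.006 m).
It fails at once if a bystander was moved by more than 15 mm (distance of any of horn, ferrule, carton, scanner, label_roll, tape_measure from where it was at the start of the episode above 0.015 m).
It also fails if it takes over 32 s, if anything falls off the work surface, if the arm or the gripper's body presses on something with over 40 N, if the wrist force passes 120 N, or if a joint passes its speed limit or range.

## Robot

A 6-joint arm with a two-finger parallel gripper is mounted at the origin on the work surface. World frame = base frame: x ahead of the robot, y to its left, z up, the work surface at z = 0. Lengths are in m, angles in rad, forces in N, time in s.
With the tool pointing down it reaches from about 0.275 to 0.975 m from the base axis. Payload 8.4 kg.
Tool frame: the origin (TCP) lies at the very end of the fingers, on their centre line; the grasp point (between the pads) lies 19 mm behind it (bot.grip_point_offset is the distance from the TCP to the grasp point, in m); z points along the fingers, y is the direction in which the jaws open and shut (so a half turn about z gives the same grasp; the last joint's range is limited). The gripper opens to 92 mm and grips with 3 to 60 N. Pads are 20 mm wide; open, the fingers measure 128 mm over their backs; the gripper's body (75 mm by 189 mm) begins 69 mm behind the grasp point.
Start: joints at [-1.208, 0.353, 1.633, -0, 1.155, -0.002], TCP at [0.223, -0.584, 0.215] pointing down, gripper open.
Joint ranges: [-2.63, 2.63], [-0.92, 2.1], [0.06, 2.66], [-1.3, 4.44], [0, 2.69], [-3.02, 3.02]. Speed limits (rad/s): [2.22, 2.22, 2.79, 3.14, 3.14, 3.14].

## Interface

Orientations are given as [roll, pitch, yaw] about the fixed x, y, z axes, in that order (R = Rz(yaw) Ry(pitch) Rx(roll)).
In Python, from rig import bot gives the robot as it stands.
- The arm moves only by the tool step_arm, never from a script. Its argument "commands" is one flat list of numbers, 4 for each row, row after row: the shift along the tool's x, y, z in m, then the turn about the tool's z in rad. A call has 1 to 20 rows; each row shifts and turns the commanded pose from where the row before left it, along the tool's axes as they then stand; what a row does not reach is not made up. A row lasts 1/8 s, in which the tool goes at most 62.5 mm and 10.7 degrees, less where a joint would pass 70% of its speed; a pose out of reach is approached as far as the arm can. A call is refused whole if a number of a shift passes 0.0625 or a number of a turn 0.188, either way. A call with a gripper value outside its range is refused whole. "hand" is the closure, from 0 (fully open) to 1 (shut), set as the call begins (left out, the last holds). The fingers move at their own pace and stop on an object; the grip force is fixed at half the most. Time passes only in rows, so rows that do not move let the fingers close. It gives the time, the measured TCP pose, the force and the opening at its end, in the units of the state.
- bot.sense(): the state, without advancing time (a new reading comes with each control period).
- bot.capture(name): name is "scene" or "top"; returns (picture, depth): 400x640x3 uint8, red, green, blue; 400x640 float32, m along the optical axis (not along the pixel's ray), 0 where there is no reading.
- bot.camera_params(name): a dict with "intrinsics" (3x3 intrinsics, pixels), "R" (3x3) and "t" (3): a world point X has camera coordinates R X + t. Camera axes: x right, y down, z forward; pixel columns grow to the right and rows downward; lengths in m; the calibration is good to about 2 mm. A picture is of the moment at which its call begins. camera_params takes no time and is no camera call.
- bot.job_done(): hands the job in, once; it reports no verdict.
The state is a dict: "time_s": time; "joint_pos": joint angles; "qvel": joint speeds; "tau": joint torques, N m; "eef_pos": TCP position; "orientation": TCP orientation; "ft_force": force on the tool from outside, world axes, zero at the start; "torque": the same for the moment, N m; "finger_gap": finger opening in m.
Only numpy, scipy, OpenCV 4.12 (cv2) and the standard library are available. Lean on these libraries where they do the work, as an engineer would, in place of code of your own. Each camera call takes 0.05 s, during which the arm holds its last target.

## Working session

There is one attempt and no reset: what is moved stays moved. The work goes in short steps, Python scripts to look and compute and a tool call to move; the robot and the scene stay as the last step left them, time stands still between calls to the robot, and variables do not carry over. Pictures are saved under pics/ and viewed, and the job is handed in when it is done.

Besides the shell and the picture viewer there is one more tool, called as name(argument=value, ...), one argument or row to a line, values as JSON. step_arm: Moves the arm, as the interface text tells. Its arguments: {"type":"object","properties":{"commands":{"type":"array","items":{"type":"number"}},"hand":{"type":"number"}},"required":["commands"]}

```bash
mkdir -p pics; ls; python3 - <<'E'
from rig import bot
import cv2,numpy as np
s=bot.sense();print(s)
for n in("scene","top"):
    p,d=bot.capture(n);cv2.imwrite(f"pics/{n}0.png",p[:,:,::-1]);np.save(f"pics/{n}0_d.npy",d);np.save(f"pics/{n}0.npy",p)
    c=bot.camera_params(n);print(n,c)
print(bot.grip_point_offset)
E
```

```text
pics
{'time_s': 0.0, 'joint_pos': array([-1.20837595e+00,  3.53630983e-01,  1.63415347e+00,  2.04558714e-05,
        1.15521206e+00, -2.42650415e-03]), 'qvel': array([-0.00028861, -0.00051935, -0.00035071,  0.00123222, -0.00137944,
       -0.00051235]), 'tau': array([-9.01188232e-04, -5.93835211e+01, -3.34215581e+01,  6.97383494e-02,
        2.32132513e-02, -1.40998809e-04]), 'eef_pos': array([ 0.22281242, -0.58338422,  0.21386615]), 'orientation': array([-3.14018884e+00, -2.21094879e-05,  3.64838590e-01]), 'ft_force': array([ 0.81519464,  0.0654607 , -0.04454663]), 'torque': array([-0.02183568, -0.03425913, -0.01530147]), 'finger_gap': 0.09201016382203119}
scene {'intrinsics': array([[470.59904901,   0.        , 319.82192868],
       [  0.        , 470.59904901, 207.13593998],
       [  0.        ,   0.        ,   1.        ]]), 'R': array([[ 0.38934665,  0.9210512 , -0.00859514],
       [ 0.58051037, -0.25261685, -0.77407522],
       [-0.71513418,  0.29639403, -0.63303529]]), 't': array([-0.23905009, -0.28012688,  1.38889223])}
top {'intrinsics': array([[368.79983311,   0.        , 318.27992634],
       [  0.        , 368.79983311, 197.5618466 ],
       [  0.        ,   0.        ,   1.        ]]), 'R': array([[ 0.01307106, -0.99958743,  0.02557566],
       [-0.99006903, -0.01651864, -0.1396082 ],
       [ 0.13997308, -0.02349684, -0.98987648]]), 't': array([0.03491563, 0.54895909, 0.80239781])}
0.0187
```

View pics/scene0.png

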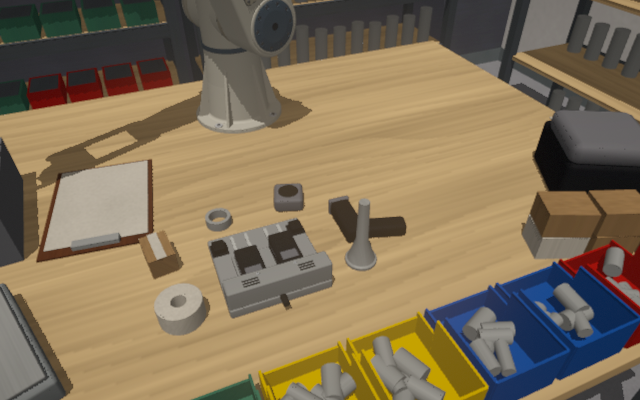

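View pics/top0.png

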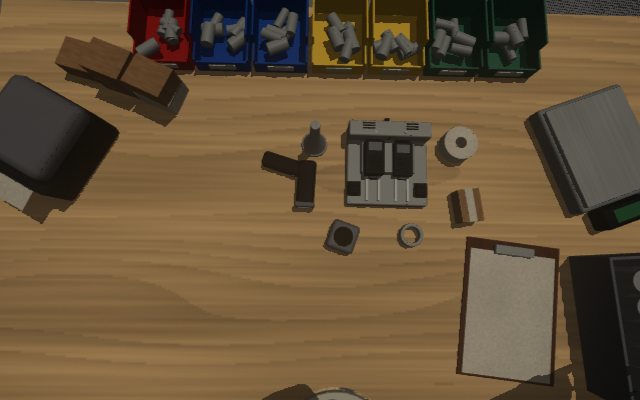

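```bash
cat > h.py <<'E'
import numpy as np,cv2
from rig import bot
def cam(n):
    c=bot.camera_params(n);return c["intrinsics"],c["R"],c["t"]
def pts(n,d):
    K,R,t=cam(n);v,u=np.mgrid[:d.shape[0],:d.shape[1]]
    C=np.stack([(u-K[0,2])/K[0,0]*d,(v-K[1,2])/K[1,1]*d,d],-1)
    return (C-t)@R
def ray(n,u,v,z):
    K,R,t=cam(n);o=-R.T@t;r=R.T@np.array([(u-K[0,2])/K[0,0],(v-K[1,2])/K[1,1],1]);return o+r*(z-o[2])/r[2]
def proj(n,X):
    K,R,t=cam(n);c=R@np.array(X)+t;return (K@c/c[2])[:2]
E
python3 - <<'E'
from h import *
for n,(a,b,c,e) in dict(top=(110,220,335,440),scene=(205,325,200,345)).items():
    p=np.load(f"pics/{n}0.npy")[a:b,c:e]
    cv2.imwrite(f"pics/{n}_crop.png",cv2.resize(p[:,:,::-1],None,fx=5,fy=5,interpolation=cv2.INTER_CUBIC))
p=np.load("pics/top0.npy");d=np.load("pics/top0_d.npy");P=pts("top",d)
for v in range(115,215,4):
    print(v,' '.join('%3d'%(1000*P[v,u,2]) for u in range(340,436,4)), '| %.3f %.3f'%tuple(P[v,386,:2]))
E
```

```text
115  -1   0   0   2   0   3   0   2   0   1   1   0   1   0   0   2   2  -1   1   2   0   0   1   0 | 0.762 -0.122
119   0  -1   0  -1  -1   0   2   3   0   0   0   0  24   2   0   0   0   3   0   1   1   1   0   0 | 0.742 -0.117
123   1  -2  -2  64  65  62  63  64  64  63  63  64  64  64  64  63  66  65  63  64  63  65  62   0 | 0.718 -0.108
127   1   0  41  64  65  65  65  63  64  66  61  63  62  63  63  64  65  63  63  65  65  63  67   1 | 0.710 -0.109
131   0   0  42  61  63  65  63  62  62  64  64  66  64  64  63  63  66  62  61  64  63  65  66   1 | 0.701 -0.109
135   0   1  44  60  60  61  62  61  61  63  61  62  63  62  65  65  62  64  63  62  64  63  64   2 | 0.691 -0.108
139  -3   0  21  28  30  28  34  39  41  37  39  38  41  40  40  41  41  41  45  44  45  46  49   0 | 0.690 -0.114
143   0   0  20  23  22  21  32  55  58  58  57  54  33  33  42  41  41  42  33  22  20  22   2   0 | 0.681 -0.115
147  -2   3  21  20  17  20  32  56  57  55  54  56  34  30  42  42  42  46  42  24  21  23   0  -1 | 0.671 -0.114
151   0   0  20  21  20  22  34  57  56  55  56  57  34  35  43  
[... 1074 characters left out ...]
577 -0.115
191   0   0  24  36  38  24  21  23  23  22  22  23  23  21  26  20  21  21  23  31  39  36   0  -1 | 0.569 -0.116
195   0  -1  21  26  19  26  22  23  23  21  20  22  24  22  22  23  21  22  21  25  29  30  -1  -1 | 0.559 -0.116
199   1   1  22  23  21  23  20  21  23  19  22  23  22  21  25  20  25  23  23  19  24  23  -1   0 | 0.550 -0.115
203   0   0  19  19  20  19  21  23  20  21  22  23  23  21  22  18  23  22  24  23  23  24   0   0 | 0.541 -0.115
207   0   0   0  -1   0  -1   3   0   0   0   0  -1   0   0   0  -3   0   1  -1  -1   2  -1   0   0 | 0.534 -0.120
211   1   0   2   0   3  -1  -1  -1  -3   1  -1  -3  -1   1  -1   1   0   1   1  -1   0   0  -1  -1 | 0.524 -0.120
```

View pics/top_crop.png

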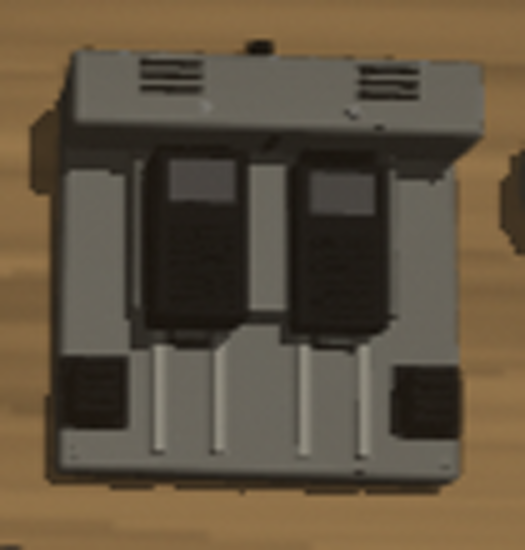

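View pics/scene_crop.png

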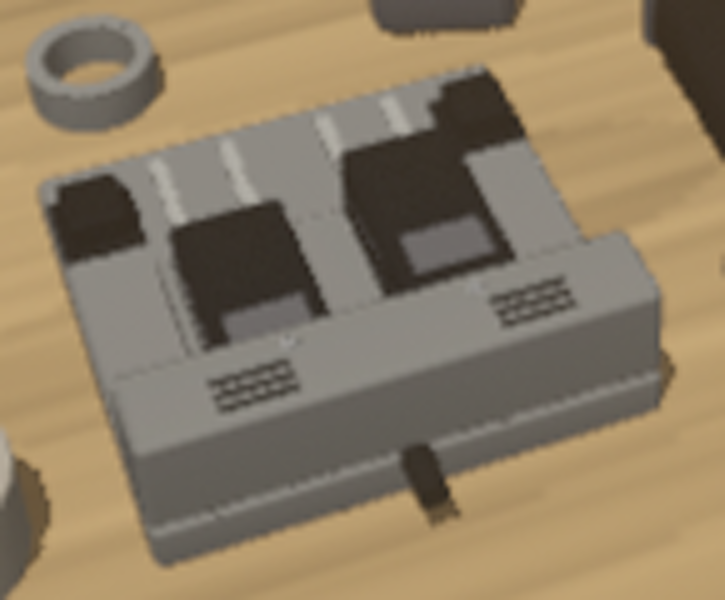

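```bash
python3 - <<'E'
from h import *
def rect(Q):
    r=cv2.minAreaRect((Q[:,:2]*1000).astype(np.float32));return np.round(r[0],1),np.round(r[1],1),round(r[2],2)
p=np.load("pics/top0.npy");d=np.load("pics/top0_d.npy");P=pts("top",d)
g=p.astype(int).sum(2)
roi=np.zeros(d.shape,bool);roi[112:212,338:436]=1
def big(m,k=1):
    n,l,s,c=cv2.connectedComponentsWithStats(m.astype(np.uint8));o=np.argsort(-s[1:,4])+1;return [l==i for i in o[:k]]
z=P[...,2]
for nm,m,zz in [("block",roi&(z>.058)&(P[...,0]>.68),.064)]:
    b=big(m)[0];print(nm,rect(P[b]),np.median(z[b]))
for nm,m,zz in [("thick",roi&(z>.050)&(z<.061)&(P[...,0]<.69),.056),("thin",roi&(z>.037)&(z<.047)&(P[...,0]<.685)&(P[...,1]<-.12),.042)]:
    b=big(m)[0];print(nm,b.sum(),rect(P[b]),np.median(z[b]),P[b].mean(0))
# keys by darkness, ray cast on z=.038
for nm,(a,bb,c,e) in dict(left=(176,200,342,364),right=(178,202,408,430)).items():
    m=np.zeros_like(roi);m[a:bb,c:e]=(p[a:bb,c:e].max(2)<50)&(z[a:bb,c:e]>.03);b=big(m)[0]
    v,u=np.nonzero(b);R=np.array([ray("top",x,y,.038) for x,y in zip(u,v)]);print("key",nm,b.sum(),u.min(),u.max(),v.min(),v.max(),rect(R),R.mean(0),np.median(z[b]))
# whole charger deck: z 15..27
m=roi&(z>.014)&(z<.028)
b=big(m)[0];print("deck",rect(P[b]))
# same with scene depth
d=np.load("pics/scene0_d.npy");P=pts("scene",d);z=P[...,2]
roi=np.zeros(d.shape,bool);roi[210:315,203:335]=1
b=big(roi&(z>.060)&(z<.068))[0];print("scene block",rect(P[b]),np.median(z[b]))
b=big(roi&(z>.052)&(z<.059)&(P[...,0]<.685))[0];print("scene thick",rect(P[b]))
b=big(roi&(z>.015)&(z<.026))[0];print("scene deck",rect(P[b]))
for nm,y0,y1 in(("left",-.06,.0),("right",-.22,-.17)):
    b=big(roi&(z>.034)&(z<.042)&(P[...,0]<.62)&(P[...,1]>y0)&(P[...,1]<y1))[0];print("scene key",nm,b.sum(),rect(P[b]),P[b].mean(0))
# horn
b=(z>.08)&(z<.16)&(abs(P[...,0]-.68)<.1)&(abs(P[...,1]-.05)<.1);print("horn",b.sum(),P[b].mean(0) if b.any() else 0)
E
```

```text
block (array([ 707.7, -118.6]), array([189. ,  37.9]), 89.18) 0.06398766172204433
thick 654 (array([643.3, -83.8]), array([43.2, 80. ]), 89.46) 0.05632849352431034 [ 0.64205765 -0.08386931  0.05622834]
thin 651 (array([ 643.4, -153. ]), array([83.1, 47. ]), 0.67) 0.04216618247179471 [ 0.64261368 -0.15164632  0.0421702 ]
key left 123 349 359 182 193 (array([573.2, -38.6]), array([25.8, 23. ]), 0.08) [ 0.57380096 -0.0387379   0.038     ] 0.03790922162597887
key right 123 416 426 184 195 (array([ 571.1, -193.3]), array([23.2, 26.5]), 88.62) [ 0.57142443 -0.19329686  0.038     ] 0.03791252242642451
deck (array([ 628.4, -118.4]), array([190.9, 184.5]), 89.21)
scene block (array([ 708.4, -117.8]), array([189.6,  40.6]), 88.98) 0.06423966242656443
scene thick (array([642.7, -82.9]), array([45. , 81.7]), 89.11)
scene deck (array([ 565. , -147.4]), array([114.3, 234.6]), 34.22)
scene key left 111 (array([574.9, -38.2]), array([26. , 23.9]), 1.15) [ 0.57671768 -0.03895618  0.03787547]
scene key right 126 (array([ 573.3, -193.9]), array([23.5, 25.8]), 89.98) [ 0.57466548 -0.19426273  0.03790431]
horn 398 [0.68979612 0.05205437 0.11772842]
```

step_arm(
  commands=[0,0,0,0.095,0,0,0,0.095,0,0,0,0.095,0,0,0,0.095,0.0217,-0.033,0,0,0.0217,-0.033,0,0,0.0217,-0.033,0,0,0.0217,-0.033,0,0,0.0217,-0.033,0,0,0.0217,-0.033,0,0,0.0217,-0.033,0,0,0.0217,-0.033,0,0,0.0217,-0.033,0,0,0.0217,-0.033,0,0,0.0217,-0.033,0,0,0.0217,-0.033,0,0,0.0217,-0.033,0,0,0.0217,-0.033,0,0,0.0217,-0.033,0,0,0.0217,-0.033,0,0],
  hand=0.717,
)

```text
time_s: 2.6
eef_pos: [0.5786, -0.06, 0.2143]
orientation: [3.142, 0.001, -0.015]
ft_force: [0.0, -0.8, 0.0]
finger_gap: 0.0263
```

step_arm(
  commands=[0,0,0,0,0,0,0,0],
)

```text
time_s: 2.85
eef_pos: [0.5775, -0.0614, 0.2142]
orientation: [3.141, 0.001, -0.015]
ft_force: [0.2, 0.5, -0.5]
finger_gap: 0.026
```

step_arm(
  commands=[0,-0.001,0.022,0,0,0,0.022,0,0,0,0.022,0,0,0,0.022,0,0,0,0.022,0,0,0,0.022,0,0,0,0.022,0,0,0,0,0,0,0,0,0],
)

```text
time_s: 3.98
eef_pos: [0.5783, -0.0609, 0.0613]
orientation: [3.141, -0.001, -0.016]
ft_force: [0.3, -0.4, 0.7]
finger_gap: 0.0259
```

```bash
python3 - <<'E'
from h import *
for n,(a,b,c,e) in dict(top=(110,220,335,440),scene=(180,300,200,345)).items():
    p,d=bot.capture(n);np.save(f"pics/{n}1.npy",p);np.save(f"pics/{n}1_d.npy",d)
    cv2.imwrite(f"pics/{n}1_crop.png",cv2.resize(p[a:b,c:e,::-1],None,fx=5,fy=5,interpolation=cv2.INTER_CUBIC))
E
```

```text
(no output)
```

View pics/top1_crop.png

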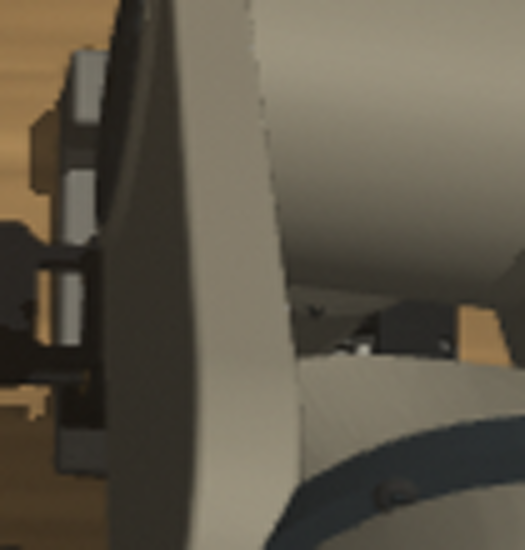

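View pics/scene1_crop.png

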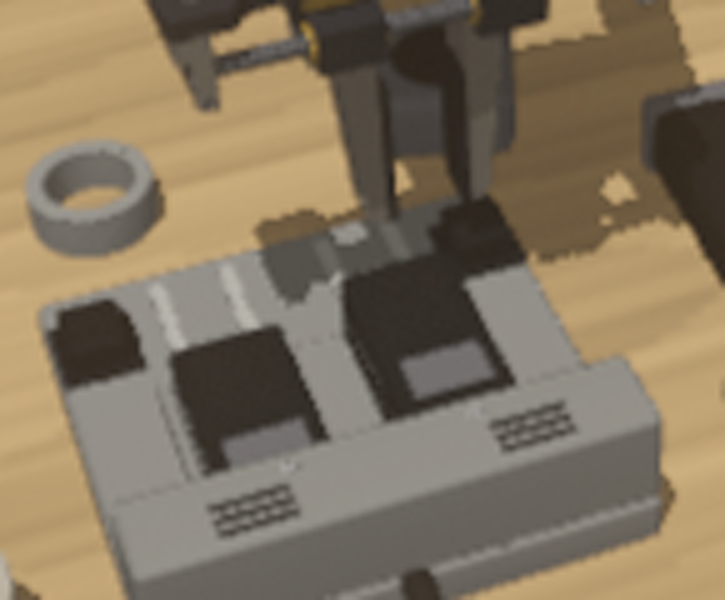

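```bash
python3 - <<'E'
from h import *
d=np.load("pics/scene1_d.npy");P=pts("scene",d)
for u,v in((294,219),(293,215),(277,222),(274,215)): print(ray("scene",u,v,.061),P[v,u])
m=np.zeros(d.shape,bool);m[195:228,262:304]=1
m&=(P[...,2]>.0605)&(P[...,2]<.085)&(P[...,0]<.62)
for lo,hi in((-.06,-.02),(-.1,-.06)):
    b=m&(P[...,1]>lo)&(P[...,1]<hi);Q=P[b];print(b.sum(),np.percentile(Q,[5,50,95],axis=0).round(4).tolist())
E
```

```text
[ 0.58547182 -0.04213479  0.061     ] [ 0.58979636 -0.04356951  0.06490648]
[ 0.5733407  -0.03970851  0.061     ] [ 0.58983657 -0.04514219  0.0756336 ]
[ 0.58068495 -0.07551947  0.061     ] [ 0.58737638 -0.07738923  0.06700125]
[ 0.55837401 -0.07413483  0.061     ] [ 0.58493843 -0.08137111  0.08405475]
80 [[0.5725, -0.0481, 0.0641], [0.5876, -0.0446, 0.0743], [0.5899, -0.0364, 0.0838]]
73 [[0.5758, -0.0874, 0.0636], [0.5874, -0.0811, 0.075], [0.5891, -0.0747, 0.0842]]
```

step_arm(
  commands=[0,-0.001,0.012,0,0,0,0.004,0,0,0,0,0],
  hand=0.65,
)

```text
time_s: 4.45
eef_pos: [0.5777, -0.0591, 0.044]
orientation: [-3.142, 0.001, -0.015]
ft_force: [-0.2, -0.0, 0.5]
finger_gap: 0.0323
```

step_arm(
  commands=[0,0,0.003,0,0,0,0.003,0,0,0,0.001,0,0,0,0,0],
)

```text
time_s: 4.95
eef_pos: [0.5783, -0.0592, 0.0377]
orientation: [3.142, -0.0, -0.015]
ft_force: [-0.3, 0.1, 0.7]
finger_gap: 0.0322
```

step_arm(
  commands=[0,0,0.002,0,0,0,0.002,0,0,0,0.0015,0,0,0,0,0,0,0,0,0,0,0,0,0],
)

```text
time_s: 5.7
eef_pos: [0.5777, -0.0592, 0.0319]
orientation: [-3.142, 0.001, -0.015]
ft_force: [-2.2, 0.3, 2.4]
finger_gap: 0.0324
```

```bash
python3 - <<'E'
from h import *
n,(a,b,c,e)="scene",(180,300,200,345)
p,d=bot.capture(n);np.save(f"pics/{n}2.npy",p);np.save(f"pics/{n}2_d.npy",d)
cv2.imwrite(f"pics/{n}2_crop.png",cv2.resize(p[a:b,c:e,::-1],None,fx=5,fy=5,interpolation=cv2.INTER_CUBIC))
for i in range(1): s=bot.sense();print(s["eef_pos"],s["ft_force"],s["torque"],s["time_s"])
P=pts(n,d);z=P[...,2];roi=np.zeros(d.shape,bool);roi[210:315,203:335]=1
for nm,dd in(("before","scene0_d"),("now","scene2_d")):
    P=pts(n,np.load(f"pics/{dd}.npy"));z=P[...,2]
    for k,m in dict(thick=roi&(z>.052)&(z<.059)&(P[...,0]<.69)&(P[...,1]>-.11)&(P[...,1]<-.058),thin=roi&(z>.038)&(z<.046)&(P[...,0]<.69)&(P[...,1]>-.18)&(P[...,1]<-.125)).items():
        Q=P[m];print(nm,k,m.sum(),Q.min(0)[:2],np.percentile(Q[:,0],[2,98]))
E
```

```text
[ 0.57771845 -0.05917532  0.03191025] [-3.44433006  0.83784083  1.85703492] [ 0.14615508  0.61254952 -0.02709233] 5.75
before thick 709 [ 0.60170997 -0.10594039] [0.60643291 0.68142969]
before thin 619 [ 0.60198796 -0.17317689] [0.60551806 0.66892321]
now thick 718 [ 0.57183242 -0.10533279] [0.58703945 0.66691154]
now thin 618 [ 0.60186068 -0.17322297] [0.60564419 0.66902897]
```

View pics/scene2_crop.png

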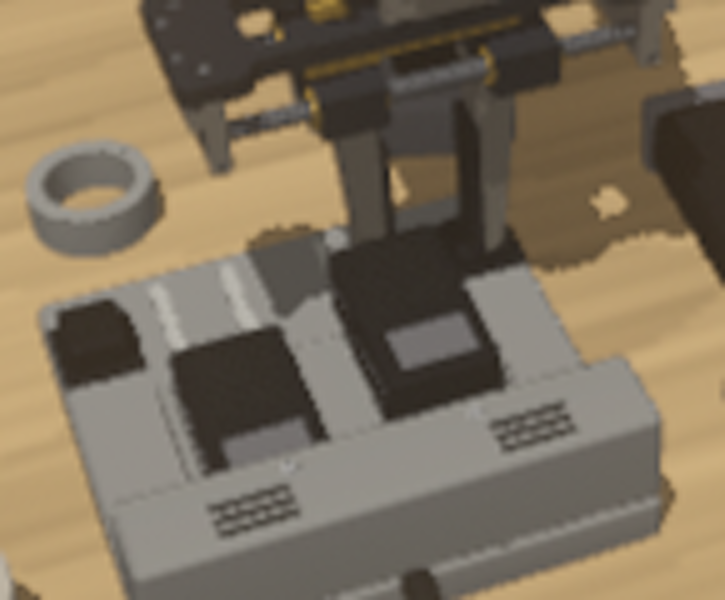

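step_arm(
  commands=[0,0,0.001,0,0,0,0,0,0,0,0,0,0,0,0,0],
)

```text
time_s: 6.25
eef_pos: [0.5778, -0.0592, 0.031]
orientation: [-3.142, 0.001, -0.015]
ft_force: [-4.9, 0.5, 5.4]
finger_gap: 0.0322
```

step_arm(
  commands=[0,0,0,0,0,0,0,0,0,0,0,0,0,0,0,0],
)

```text
time_s: 6.75
eef_pos: [0.5778, -0.0592, 0.031]
orientation: [-3.142, 0.001, -0.015]
ft_force: [-5.6, 0.2, 5.3]
finger_gap: 0.0323
```

```bash
python3 - <<'E'
from h import *
n="scene"
p,d=bot.capture(n);P=pts(n,d);z=P[...,2];roi=np.zeros(d.shape,bool);roi[210:315,203:335]=1
for k,m in dict(thick=roi&(z>.052)&(z<.059)&(P[...,0]<.69)&(P[...,1]>-.11)&(P[...,1]<-.058),thin=roi&(z>.038)&(z<.046)&(P[...,0]<.69)&(P[...,1]>-.18)&(P[...,1]<-.125)).items():
    Q=P[m];print(k,m.sum(),np.percentile(Q[:,0],[2,98]),np.median(Q[:,2]))
s=bot.sense();print(s["eef_pos"],s["ft_force"])
E
```

```text
thick 725 [0.58720669 0.66714324] 0.05635686114956475
thin 614 [0.60514882 0.66898977] 0.04254450149221517
[ 0.57781116 -0.05917825  0.03105966] [-5.26083241  0.45041988  5.20575533]
```

```bash
python3 - <<'E'
from rig import bot
print(bot.job_done())
s=bot.sense();print(s["time_s"],s["eef_pos"],s["ft_force"])
E
```

```text
the job is handed in; nothing more can be done
None
the job is handed in; nothing more can be done
```

The job is handed in, at about 6.8 s of the 32 s allowed. The hand-in gives no verdict, so the result rests on my own last checks.

The thicker pack was in the left bay (top 56 mm above the bench, against 42 mm for the other). I set the fingers about 32 mm apart. One pressed the left release key while the other already stood about 15 mm in front of the pack.

**Last checks before handing in:**
- **Key:** the fingertips were at z = 31 mm, so the key is about 7 mm down. The upward force on the tool was about 5.2 N.
- **Thicker pack:** the camera shows it about 15 mm out and flat. It was steady between the last two looks, and pushing on the finger.
- **Thinner pack:** it was within 1 mm of where it started.

**Reading that disagreed:** the sideways force on the tool was about 5.3 N, where the ejector spring alone should give roughly 3 N. I did not find the cause; sensor offset or rubbing at the key may account for it.

I did not measure the bystanders again after the move. The arm passed well above them and no unexpected force showed at any step.

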